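Brace the tea caddy and unscrew its tight cap

ROBOT

A 6-joint arm with a two-finger parallel gripper is mounted at the origin on the work surface. World frame = base frame: x ahead of the robot, y to its left, z up, the work surface at z = 0. Lengths are in m, angles in rad, forces in N, time in s.
With the tool pointing down it reaches from about 0.25 to 0.775 m from the base axis. Payload 4 kg.
Tool frame: the origin (TCP) lies between the finger pads; the fingertips stand 25 mm ahead of it and the grasp point (between the pads) lies 6 mm ahead of it (robot.tip_reach is the distance from the TCP to the fingertips, in m); z points along the fingers, y is the line along which they close (so a half turn about z gives the same grasp; the last joint's range is limited). The gripper opens to 94 mm and grips with 3 to 60 N. Pads are 16 mm wide; open, the fingers measure 119 mm over their backs; the gripper's body (75 mm by 177 mm) begins 78 mm behind the grasp point.
Start: joints at [1.062, 0.087, 1.371, -0, 1.684, -0.103], TCP at [0.217, 0.505, 0.231] pointing down, gripper open.
Joint ranges: [-3.1, 3.1], [-0.76, 2.03], [0.27, 2.55], [-1.08, 4.22], [0.17, 2.65], [-2.57, 2.57]. Speed limits (rad/s): [2.79, 2.79, 3.14, 3.14, 3.14, 3.14].

INTERFACE

Orientations are given as [roll, pitch, yaw] about the fixed x, y, z axes, in that order (R = Rz(yaw) Ry(pitch) Rx(roll)).
In Python, from bench import sensors, snapshot, camera_info, ticket, robot gives the robot as it stands.
- The arm moves only by the tool arm_command, never from a script. Its argument "plan" is a list of rows, each an object with "grip": the closure, from -1 (fully open) to 1 (shut); "slide": the shift along the tool's x, y, z normalised to -1 to 1, where 1 is 500 mm, a list of three; "spin": the turn about the tool's z normalised to -1 to 1, where 1 is 5 degrees. A call has 1 to 10 rows; each row shifts and turns the commanded pose from where the row before left it, along the tool's axes as they then stand; what a row does not reach is not made up. A row lasts 1/8 s, in which the tool goes at most 62.5 mm and 10.7 degrees, less where a joint would pass 70% of its speed; a pose out of reach is approached as far as the arm can. A call with a number of a shift or a turn outside -1 to 1 is refused whole. A call with a gripper value outside its range is refused whole. The fingers move at their own pace and stop on an object; the grip force is fixed at half the most. Time passes only in rows, so rows that do not move let the fingers close. It gives the time, the measured TCP pose, the force, the opening and the grip force at its end, in the units of the state.
- sensors.get_obs(): the state, without advancing time (a new reading comes with each control period).
- snapshot(name): name is "scene" or "top" or "wrist"; returns the picture (400x640x3 uint8, red, green, blue); there is no depth.
- camera_info(name): a dict with "fx", "fy", "cx", "cy" (pixels), "k1" (the pictures are not rectified: a ray, as slopes to the right and down, at radius r is drawn at 1 + k1 r^2 times it, then the intrinsics apply), "position" and "rotation" of the camera in the world. Camera axes: x right, y up, looking along -z (the intrinsics and any distortion apply to the point x, -y, -z); pixel columns grow to the right and rows downward; lengths in m; the calibration is good to about 2 mm. A picture is of the moment at which its call begins: read the wrist's pose just before it. camera_info takes no time and is no camera call; for the wrist camera it gives the pose at the moment of the call.
- ticket.close_job(): hands the job in; it is judged then, once.
The state is a dict: "time": time; "joint_positions": joint angles; "qvel": joint speeds; "joint_torque": joint torques, N m; "tool_pos": TCP position; "ee_rot": TCP orientation; "wrist_force": force on the tool from outside, world axes, zero at the start; "wrist_torque": the same for the moment, N m; "width": finger opening in m; "finger_force": force on a finger pad.
Only numpy, scipy, OpenCV 4.12 (cv2) and the standard library are available. Lean on these libraries where they do the work, as an engineer would, in place of code of your own. Each camera call takes 0.05 s, during which the arm holds its last target. There are 200 camera calls.

TASK

First press the raised end of the loose wooden locking plate down until it lies level in its channel and braces the steel caddy, then unscrew the caddy's tight cap anticlockwise, stopping when the threads let go (at most a quarter turn). Finish still holding the cap in the gripper, level, a centimetre or two straight above the caddy's mouth, touching nothing else. Leave caddy and plate seated and the bowl, box and whisk stand undisturbed.

Things in the scene. Friction and masses are not known exactly. Their poses are not given: they have to be found in the camera images.
- stand: Fixed wooden brace stand: 8 mm slab, 8 mm fence on it (top 16 mm). Origin on the table under the axis of the caddy's well, z up; local +x runs from the well along the plate's channel. Fence round the well: octagon, inner faces 51 mm, outer 60 mm from the axis, open to +x. Channel 43.6 mm wide, ends at x = 141.5 mm (outside 151.5, y +-31). The caddy spins freely in the well until the plate is down.
- plate: Loose flat dark wood locking plate 102.5 x 40 x 8 mm in the stand's channel. Origin: centre of its underside; x along its length, away from the caddy. Its caddy end starts raised 13 mm on a friction pin (tilt 0.13 rad), the far end rests on the channel floor. About 7 to 10 N straight down slides the pin down for good; seated, its top is flush with the fence, 16 mm above the table.
- plate_press (a point): Where to press: on the plate's upper face above the pin, on the centre line, 66 mm from the well's axis along the stand's x. About 25 mm above the table at the start, 16 mm when seated. The caddy beside it is round, radius 33 mm, with its cap 103 mm high.
- caddy: Loose steel tea caddy, about 0.44 kg, in the stand's well, 8 mm above the table. Origin: centre of its underside. Square foot 71 x 71 x 8 mm (sides along x, y), body 66 mm diameter up to 52 mm, neck 44 mm diameter up to 74 mm. With the plate down it turns up to about 0.3 rad with the cap before the foot bears on the plate; unbraced it just spins with the cap, which stays on.
- caddy_mouth (a point): On the caddy's axis, 80 mm above its underside: the top of the 6 mm high brass crossbar of the inner lid that closes the mouth (seen once the cap is off; it fits a groove in the cap).
- cap: Loose round knurled steel cap, 58 mm diameter, 40 mm high, 80 g. Origin: centre of its lower rim, z up; screwed on, rim 63 mm and top 103 mm above the table. Grip the solid knurled top 14 mm. Turning takes 0.25 N m, anticlockwise from above to undo. Cannot be lifted (1.5 mm play) until the threads let go, then lifts freely; clear of the crossbar when raised over 25 mm.
- thread (a joint): Angle (rad) the cap has been unscrewed relative to the caddy: 0 tight, grows anticlockwise. Threads let go at about 0.9, plus up to 0.1 for play. Stop before 1.65. Keeps its value once the cap is off.
- bowl: Bystander: speckled beige bowl, 116 mm across, 68 mm high, origin at the centre of its underside.
- box: Bystander: small white ceramic box with a hinged lid and brass latch, 66 x 86 x 50 mm, origin at the centre of its underside.
- whisk_stand: Bystander: carved dark wooden stand, 68 mm across, with a bamboo whisk on it, 137 mm high in all, origin at the centre of its underside.
Things that resemble listed ones, but are neither listed nor needed, are in the scene too. There is more than one size of the plate; the job needs the smallest.

How it is judged:
On the way, in this order (a step that is already met when the one before it is completed fails the run):
1. the plate is pressed level into its channel while the cap is still tight and the caddy seated (angle between plate's own z axis and vertical below 0.035 rad and z of plate_press in the frame of stand between 0.012 and 0.0185 m and horizontal distance between plate_press and stand below 0.075 m and angle between caddy's own z axis and vertical below 0.08 rad and z of caddy in the frame of stand below 0.012 m and horizontal distance between caddy and stand below 0.006 m and angle between the x axis of caddy and the x axis of stand, either way round below 0.4 rad and value of joint thread below 0.3 rad), for 0.2 s.
2. the cap is unscrewed past the end of its threads with the caddy braced (angle between plate's own z axis and vertical below 0.035 rad and z of plate_press in the frame of stand between 0.012 and 0.0185 m and horizontal distance between plate_press and stand below 0.075 m and angle between caddy's own z axis and vertical below 0.08 rad and z of caddy in the frame of stand below 0.012 m and horizontal distance between caddy and stand below 0.006 m and angle between the x axis of caddy and the x axis of stand, either way round below 0.4 rad and value of joint thread above 0.85 rad), for 0.1 s.
At the end, for the whole second after the job is handed in: Cap held still in the fingers, level (0.2 rad), touching nothing else, rim 3-40 mm above the crossbar and within 15 mm of the caddy's axis; threads undone (over 0.85 rad); caddy seated (6 mm, turned under 0.4 rad) and untouched by the robot; plate level (0.035 rad) (all of step 2 and z of cap in the frame of caddy_mouth between 0.003 and 0.04 m and horizontal distance between cap and caddy_mouth below 0.015 m and angle between cap's own z axis and vertical below 0.2 rad and contact force between the fingers and cap above 1 N and contact force between cap and caddy below 0.1 N and contact force between cap and plate below 0.1 N and contact force between cap and stand below 0.1 N and contact force between each of the arm, the fingers and caddy below 0.5 N and linear speed of each of cap, caddy below 0.03 m/s); the arm keeps its last pose, push and grip.
It fails at once if the cap is turned well past a quarter turn (value of joint thread above 1.65 rad).
It fails at once if the caddy is tipped or pulled out of the stand (angle between caddy's own z axis and vertical above 0.25 rad or z of caddy in the frame of stand above 0.02 m).
It fails at once if the bowl, the box or the whisk stand is disturbed (distance of any of bowl, box, whisk_stand from where it was at the start of the episode above 0.015 m).
It also fails if it takes over 56 s, if anything falls off the work surface, if the arm or the gripper's body presses on something with over 40 N, if the wrist force passes 120 N, or if a joint passes its speed limit or range.

## Working session

There is one attempt and no reset: what is moved stays moved. The work goes in short steps, Python scripts to look and compute and a tool call to move; the robot and the scene stay as the last step left them, time stands still between calls to the robot, and variables do not carry over. Pictures are saved under pics/ and viewed, at most 10 in all, crops included, and the job is handed in when it is done.

Besides the shell and the picture viewer there is one more tool, called by a JSON object that holds its "op" and its "data", one argument or row to a line. arm_command: Moves the arm, as the interface text tells. Scaled input: -1 to 1 covers 500 mm each way for a shift and 5 degrees each way for a turn. Its arguments: {"type":"object","properties":{"plan":{"type":"array","items":{"type":"object","properties":{"grip":{"type":"number"},"slide":{"type":"array","items":{"type":"number"}},"spin":{"type":"number"}}}}},"required":["plan"]}

```bash
mkdir -p pics; cat > h.py <<'E'
import numpy as np, cv2
from bench import sensors, snapshot, camera_info, ticket, robot
def proj(ci,P):
    R=np.array(ci["rotation"]); p=(np.atleast_2d(P)-ci["position"])@R
    s=np.c_[p[:,0]/-p[:,2],-p[:,1]/-p[:,2]]; f=1+ci["k1"]*(s**2).sum(1,keepdims=True)
    return s*f*[ci["fx"],ci["fy"]]+[ci["cx"],ci["cy"]]
def unproj(ci,uv,z):
    d=(np.array(uv,float)-[ci["cx"],ci["cy"]])/[ci["fx"],ci["fy"]]; s=d.copy()
    for _ in range(20): s=d/(1+ci["k1"]*(s@s))
    v=np.array(ci["rotation"])@[s[0],-s[1],-1]; o=np.array(ci["position"])
    return o+v*(z-o[2])/v[2]
def save(n,im): cv2.imwrite("pics/"+n+".png",im[:,:,::-1])
E
python3 - <<'E'
from h import *
for n in ("scene","top"):
    save(n+"1",snapshot(n)); c=camera_info(n); print(n,c)
o=sensors.get_obs(); print(o)
E
```

```text
scene {'fx': 505.96439943257604, 'fy': 505.96439943257604, 'cx': 320.44434691731203, 'cy': 192.13268318554137, 'k1': -0.12105615657986826, 'position': array([1.03028615, 0.70880764, 0.58793616]), 'rotation': array([1.03708303, 0.00692776, 2.49827446])}
top {'fx': 411.40613803804166, 'fy': 411.40613803804166, 'cx': 318.8653590447866, 'cy': 196.8964383345016, 'k1': -0.027629204396598064, 'position': array([0.40860984, 0.04710716, 0.92657071]), 'rotation': array([ 0.15258625,  0.01314637, -1.56532167])}
{'time': 0.1, 'joint_positions': array([ 1.06188581e+00,  8.78631230e-02,  1.37208648e+00, -2.03550713e-05,
        1.68361253e+00, -1.03081270e-01]), 'qvel': array([ 5.66284817e-04, -6.97155455e-05, -4.00655388e-03,  1.39324661e-03,
       -3.75853807e-04, -4.45489743e-04]), 'joint_torque': array([ 1.80398583e-03, -3.41248906e+01, -3.03302407e+01,  7.18948245e-02,
        3.03803163e-02, -1.24592216e-04]), 'tool_pos': array([0.216911  , 0.50493302, 0.22943945]), 'ee_rot': array([-3.13963155e+00, -1.82533803e-04,  2.73576096e+00]), 'wrist_force': array([-0.10446418,  0.58096055,  0.4526667 ]), 'wrist_torque': array([ 0.03892837, -0.00461697, -0.01167468]), 'finger_force': 0.0, 'width': 0.09358325014364476}
```

Rotation is given as rpy; I'll convert it.

```bash
sed -i 's/R=np.array(ci\["rotation"\])/R=rot(ci)/; s/np.array(ci\["rotation"\])@/rot(ci)@/' h.py; cat >> h.py <<'E'
from scipy.spatial.transform import Rotation
def rot(ci): return Rotation.from_euler("xyz",ci["rotation"]).as_matrix()
E
```

```text
(no output)
```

View pics/scene1.png

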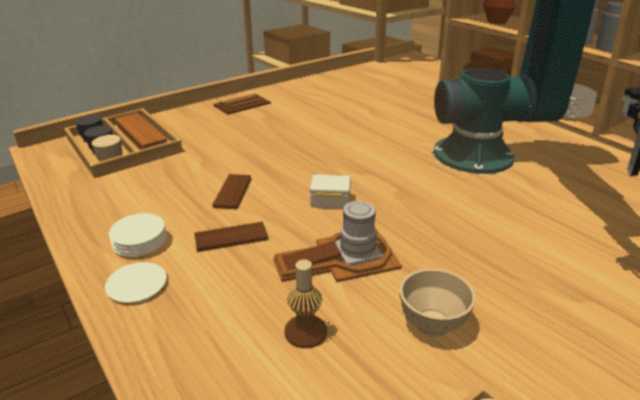

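View pics/top1.png

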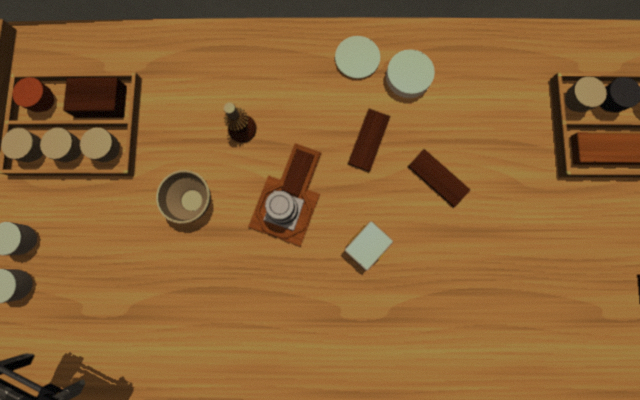

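The scene picture shows the caddy and cap at (358,230) in the stand, with the channel plate at about (310,257). Loose plates lie at (231,238) and (232,190).
In the top picture, the plates are the one in the channel at (298,170) and loose ones at (369,140) and (438,178). Other round caps or pots are in the tray at (18..97,145) and at (5,240). I choose the plate in the channel and the cap at (281,207), and will check both in one close crop.

```bash
python3 - <<'E'
from h import *
t=cv2.imread("pics/top1.png");s=cv2.imread("pics/scene1.png")
a=cv2.resize(t[135:255,235:335],(500,600),interpolation=3); b=cv2.resize(s[190:290,265:410],(300,207),interpolation=3)
o=np.zeros((600,800,3),np.uint8);o[:,:500]=a;o[:207,500:]=b
cv2.imwrite("pics/crop1.png",o)
c=camera_info("top")
for n,uv,z in [("cap",(281,205),.103),("plateend",(305,150),.016),("bowl",(184,197),.068),("box",(369,246),.05),("whisk",(238,130),0.03)]: print(n,unproj(c,uv,z).round(3))
c=camera_info("scene"); print(unproj(c,(359,211),.103))
E
```

```text
cap [0.518 0.135 0.103]
plateend [0.657 0.092 0.016]
bowl [0.539 0.346 0.068]
box [ 0.439 -0.047  0.05 ]
whisk [0.7   0.244 0.03 ]
[0.52592853 0.14436605 0.103     ]
```

View pics/crop1.png

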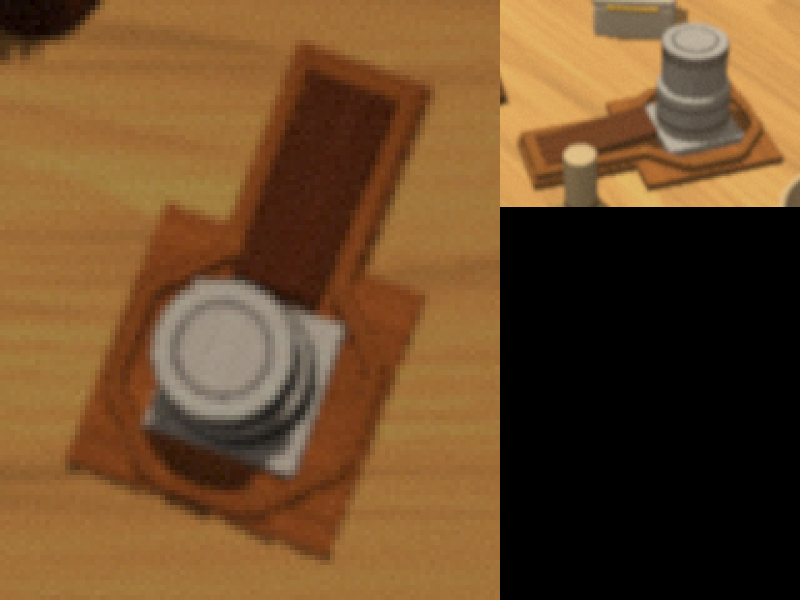

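The crop confirms it: the raised dark plate sits in the channel of the stand. The channel's end corners are at crop (302,42) and (430,92), the slab corners at (70,465), (330,558), (425,293) and (170,205), and the cap centre at (225,348).

```bash
python3 - <<'E'
from h import *
from scipy.optimize import least_squares
c=camera_info("top"); px=lambda a:(a[0]/5+235-.4,a[1]/5+135-.4)
S=[unproj(c,px(p),.008)[:2] for p in [(70,465),(330,558),(425,293),(170,205)]]
E=[unproj(c,px(p),.016)[:2] for p in [(302,42),(430,92)]]
cap=unproj(c,px((225,348)),.103)[:2]
# model: end corners (151.5,+-31); channel outer / cap at 0 ; slab symmetrical in y
def res(q):
    u=np.array([np.cos(q[2]),np.sin(q[2])]);v=np.array([-u[1],u[0]]);o=q[:2]
    m=lambda x,y:o+x*u+y*v
    r=[E[0]-m(.1515,.031),E[1]-m(.1515,-.031),(cap-o)*.7]
    r+=[np.array([(s-o)@v-k*q[3]]) for s,k in zip(S,(1,-1,-1,1))]
    return np.concatenate(r)
f=least_squares(res,[.52,.135,-.3,.06]);q=f.x
print(q,np.round(f.fun*1e3,1),"cap",cap,"S",np.round(S,4),"E",np.round(E,4))
u=np.array([np.cos(q[2]),np.sin(q[2])]);print("press",q[:2]+.066*u, "yaw deg",np.degrees(q[2]))
print("wrist",camera_info("wrist"),sensors.get_obs()["tool_pos"], robot)
E
```

```text
[ 0.51918123  0.13741949 -0.34639499  0.06184278] [ 1.   0.  -1.4 -0.4  0.6  0.4 -0.4 -0.7  0.7  0.4] cap [0.51998581 0.13799138] S [[0.4797 0.217 ]
 [0.4389 0.0999]
 [0.5583 0.0583]
 [0.5986 0.175 ]] E [[0.6732 0.1152]
 [0.6497 0.0564]]
press [0.58126101 0.11501189] yaw deg -19.846970711281987
wrist {'fx': 281.3972919924642, 'fy': 281.3972919924642, 'cx': 321.89386649610054, 'cy': 198.80647476724158, 'k1': -0.023697379422234058, 'position': array([0.13950756, 0.53814413, 0.38316353]), 'rotation': array([-0.28717659,  0.00270117,  1.16611371])} [0.216911   0.50493302 0.22943945] <Robot object at 0x7f34e98b0050>
```

{"op": "arm_command", "data": {
  "plan": [
    {"grip": 1, "slide": [-0.098, -0.043, 0], "spin": 0},
    {"grip": 1, "slide": [-0.098, -0.043, 0], "spin": 0},
    {"grip": 1, "slide": [-0.098, -0.043, 0], "spin": 0},
    {"grip": 1, "slide": [-0.098, -0.043, 0], "spin": 0},
    {"grip": 1, "slide": [-0.098, -0.043, 0], "spin": 0},
    {"grip": 1, "slide": [-0.098, -0.043, 0], "spin": 0},
    {"grip": 1, "slide": [-0.098, -0.043, 0], "spin": 0},
    {"grip": 1, "slide": [-0.098, -0.043, 0], "spin": 0},
    {"grip": 1, "slide": [-0.098, -0.043, 0], "spin": 0},
    {"grip": 1, "slide": [-0.098, -0.043, 0], "spin": -0.7}
  ]
}}

```text
time: 1.35
tool_pos: [0.5832, 0.1129, 0.2299]
ee_rot: [-3.141, -0.001, 2.798]
wrist_force: [0.3, -0.4, -0.2]
width: 0.0012
finger_force: 0.0
```

{"op": "arm_command", "data": {
  "plan": [
    {"grip": 1, "slide": [0, 0, 0], "spin": 0},
    {"grip": 1, "slide": [0, 0, 0], "spin": 0}
  ]
}}

```text
time: 1.6
tool_pos: [0.582, 0.1146, 0.2298]
ee_rot: [-3.142, -0.002, 2.796]
wrist_force: [-0.1, -0.6, 0.7]
width: 0.0003
finger_force: 0.0
```

```bash
python3 - <<'E'
from h import *
c=camera_info("wrist"); im=snapshot("wrist"); o=sensors.get_obs(); print(o["tool_pos"],o["ee_rot"],c["position"],o["wrist_force"])
u=np.array([np.cos(-.3464),np.sin(-.3464)]);v=np.array([-u[1],u[0]]);b=np.array([.5192,.1374])
m=lambda x,y,z:np.r_[b+x*u+y*v,z]
im=im.copy()
for P in [m(0,0,.103),m(.066,0,.025),m(.1515,.031,.016),m(.1515,-.031,.016),m(.1415,.0218,.016),m(.1415,-.0218,.016)]:
    p=proj(c,P)[0]; print(p.round(1)); cv2.drawMarker(im,tuple(int(x) for x in p.round()),(0,255,0),0,9,1)
save("w1",im)
E
```

```text
[0.58172195 0.11519306 0.23018801] [ 3.14145540e+00 -1.16242413e-03  2.79749135e+00] [0.50283469 0.14280656 0.38366902] [ 0.04372271  0.71004871 -0.48069927]
[322.6 134.7]
[322.3 182.6]
[343.9 239.8]
[300.4 239.7]
[337.6 233.3]
[306.7 233.3]
```

View pics/w1.png

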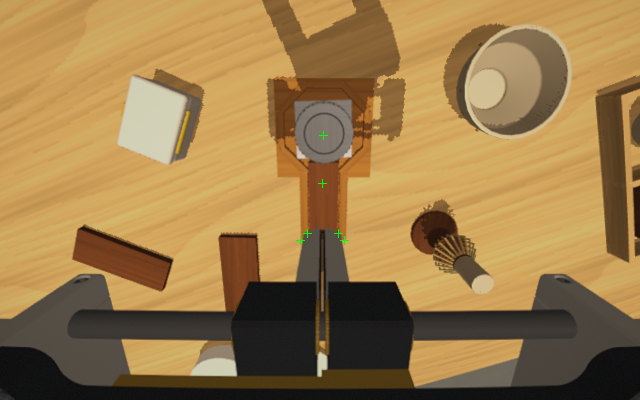

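The wrist view shows the cap at (323,133) and the plate at about (325,185), which match the projected estimates to 2 mm. The whisk base at (434,228) is clear of the gripper body, so I'm descending.

{"op": "arm_command", "data": {
  "plan": [
    {"grip": 1, "slide": [0, 0, 0.08], "spin": 0},
    {"grip": 1, "slide": [0, 0, 0.08], "spin": 0},
    {"grip": 1, "slide": [0, 0, 0.08], "spin": 0},
    {"grip": 1, "slide": [0, 0, 0.06], "spin": 0},
    {"grip": 1, "slide": [0, 0, 0.04], "spin": 0},
    {"grip": 1, "slide": [0, 0, 0], "spin": 0},
    {"grip": 1, "slide": [0, 0, 0], "spin": 0}
  ]
}}

```text
time: 2.52
tool_pos: [0.5828, 0.1153, 0.0619]
ee_rot: [3.141, 0.002, 2.798]
wrist_force: [-0.1, 0.2, 0.1]
width: 0.0006
finger_force: 0.0
```

{"op": "arm_command", "data": {
  "plan": [
    {"grip": 1, "slide": [0, 0, 0.006], "spin": 0},
    {"grip": 1, "slide": [0, 0, 0.006], "spin": 0},
    {"grip": 1, "slide": [0, 0, 0.006], "spin": 0},
    {"grip": 1, "slide": [0, 0, 0.006], "spin": 0},
    {"grip": 1, "slide": [0, 0, 0], "spin": 0}
  ]
}}

```text
time: 3.15
tool_pos: [0.5824, 0.1145, 0.049]
ee_rot: [3.141, -0.0, 2.797]
wrist_force: [-1.4, 0.1, 4.0]
width: 0.0002
finger_force: 1.7
```

Contact is at tip z of about 24 mm, as expected. I'm pressing on.

{"op": "arm_command", "data": {
  "plan": [
    {"grip": 1, "slide": [0, 0, 0.004], "spin": 0},
    {"grip": 1, "slide": [0, 0, 0.004], "spin": 0},
    {"grip": 1, "slide": [0, 0, 0.004], "spin": 0},
    {"grip": 1, "slide": [0, 0, 0.004], "spin": 0},
    {"grip": 1, "slide": [0, 0, 0], "spin": 0}
  ]
}}

```text
time: 3.78
tool_pos: [0.5823, 0.1146, 0.0413]
ee_rot: [3.141, -0.0, 2.797]
wrist_force: [-2.6, 0.5, 4.2]
width: 0.0005
finger_force: 2.8
```

{"op": "arm_command", "data": {
  "plan": [
    {"grip": 1, "slide": [0, 0, 0.002], "spin": 0},
    {"grip": 1, "slide": [0, 0, 0.002], "spin": 0},
    {"grip": 1, "slide": [0, 0, 0], "spin": 0}
  ]
}}

```text
time: 4.15
tool_pos: [0.5824, 0.1146, 0.0412]
ee_rot: [3.141, 0.0, 2.797]
wrist_force: [-6.6, 0.3, 12.9]
width: 0.0009
finger_force: 6.5
```

{"op": "arm_command", "data": {
  "plan": [
    {"grip": 1, "slide": [0, 0, 0.003], "spin": 0},
    {"grip": 1, "slide": [0, 0, 0], "spin": 0},
    {"grip": 1, "slide": [0, 0, 0], "spin": 0}
  ]
}}

```text
time: 4.53
tool_pos: [0.5824, 0.1146, 0.0412]
ee_rot: [3.141, 0.0, 2.797]
wrist_force: [-8.3, 0.2, 18.0]
width: 0.0006
finger_force: 9.3
```

{"op": "arm_command", "data": {
  "plan": [
    {"grip": 1, "slide": [0, 0, -0.02], "spin": 0},
    {"grip": 1, "slide": [0, 0, -0.06], "spin": 0},
    {"grip": 1, "slide": [0, 0, -0.08], "spin": 0},
    {"grip": 1, "slide": [0, 0, -0.08], "spin": 0},
    {"grip": 1, "slide": [0, 0, -0.08], "spin": 0},
    {"grip": 1, "slide": [0, 0, 0], "spin": 0},
    {"grip": -1, "slide": [0, 0, 0], "spin": 0}
  ]
}}

```text
time: 5.4
tool_pos: [0.5821, 0.1142, 0.1955]
ee_rot: [-3.141, -0.002, 2.797]
wrist_force: [-0.7, 0.0, -0.2]
width: 0.0072
finger_force: 0.0
```

```bash
python3 - <<'E'
from h import *
c=camera_info("wrist"); im=snapshot("wrist"); o=sensors.get_obs(); print(o["tool_pos"],o["ee_rot"])
u=np.array([np.cos(-.3464),np.sin(-.3464)]);v=np.array([-u[1],u[0]]);b=np.array([.5192,.1374])
m=lambda x,y,z:np.r_[b+x*u+y*v,z]
p=proj(c,[m(0,0,.103)])[0];print(p)
im=im.copy();cv2.drawMarker(im,tuple(int(x) for x in p.round()),(0,255,0),0,5,1)
a=cv2.resize(im[60:260,220:430],(630,600),interpolation=3)
save("w2",a)
t=snapshot("scene");save("s2",cv2.resize(t[180:300,260:420],(800,600),interpolation=3))
E
```

```text
[0.58163629 0.1142208  0.19463526] [-3.14007192 -0.00322069  2.79676939]
[323.10176672 136.89811649]
```

View pics/w2.png

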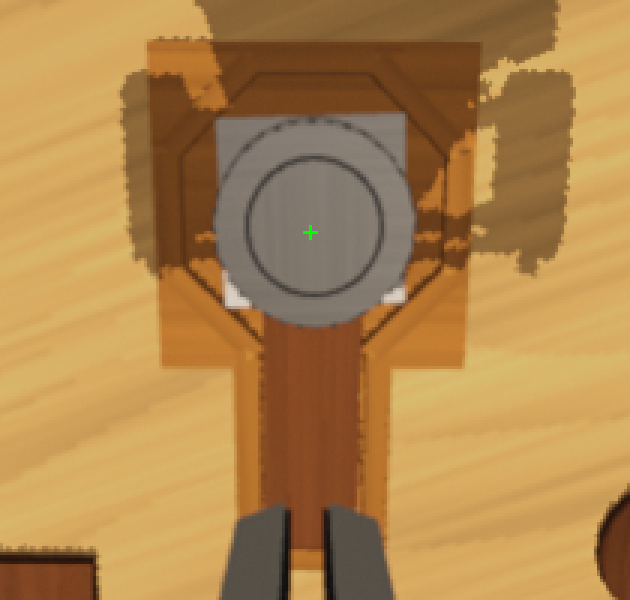

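View pics/s2.png

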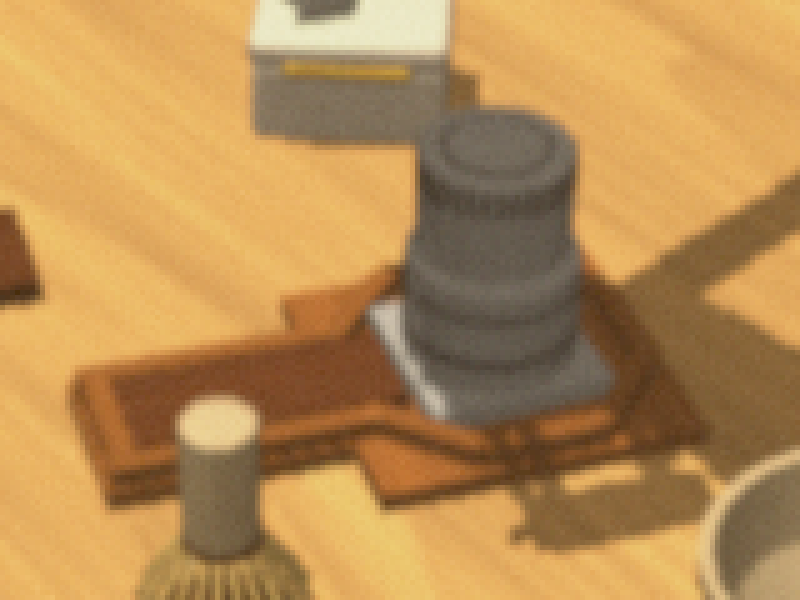

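The plate now lies level and flush in both views, and the caddy is aligned. The cap centre is at wrist pixel (325,135), a 1–2 mm correction. I'm going above the cap and pre-turning clockwise.

{"op": "arm_command", "data": {
  "plan": [
    {"grip": -1, "slide": [0.067, 0.0015, 0], "spin": 0},
    {"grip": -1, "slide": [0.067, 0.0015, 0], "spin": 0},
    {"grip": -1, "slide": [0, 0, 0], "spin": 1},
    {"grip": -1, "slide": [0, 0, 0], "spin": 1},
    {"grip": -1, "slide": [0, 0, 0], "spin": 1},
    {"grip": -1, "slide": [0, 0, 0], "spin": 1},
    {"grip": -1, "slide": [0, 0, 0], "spin": 1},
    {"grip": -1, "slide": [0, 0, 0], "spin": 1},
    {"grip": -1, "slide": [0, 0, 0], "spin": 1},
    {"grip": -1, "slide": [0, 0, 0], "spin": 1}
  ]
}}

```text
time: 6.75
tool_pos: [0.5191, 0.1383, 0.1948]
ee_rot: [-3.138, -0.001, 2.096]
wrist_force: [-0.6, 0.3, 0.0]
width: 0.0941
finger_force: 0.0
```

{"op": "arm_command", "data": {
  "plan": [
    {"grip": -1, "slide": [0, 0, 0], "spin": 1},
    {"grip": -1, "slide": [0, 0, 0], "spin": 1},
    {"grip": -1, "slide": [0, 0, 0], "spin": 1},
    {"grip": -1, "slide": [0, 0, 0], "spin": 1},
    {"grip": -1, "slide": [0, 0, 0], "spin": 0},
    {"grip": -1, "slide": [0, 0, 0], "spin": 0}
  ]
}}

```text
time: 7.5
tool_pos: [0.5195, 0.1383, 0.1959]
ee_rot: [-3.14, -0.0, 1.751]
wrist_force: [0.4, 0.1, -0.1]
width: 0.0939
finger_force: 0.0
```

{"op": "arm_command", "data": {
  "plan": [
    {"grip": -1, "slide": [0, 0, 0.07], "spin": 0},
    {"grip": -1, "slide": [0, 0, 0.07], "spin": 0},
    {"grip": -1, "slide": [0, 0, 0.046], "spin": 0},
    {"grip": -1, "slide": [0, 0, 0], "spin": 0},
    {"grip": -1, "slide": [0, 0, 0], "spin": 0},
    {"grip": 1, "slide": [0, 0, 0], "spin": 0},
    {"grip": 1, "slide": [0, 0, 0], "spin": 0},
    {"grip": 1, "slide": [0, 0, 0], "spin": 0},
    {"grip": 1, "slide": [0, 0, 0], "spin": 0},
    {"grip": 1, "slide": [0, 0, 0], "spin": 0}
  ]
}}

```text
time: 8.75
tool_pos: [0.52, 0.1385, 0.1042]
ee_rot: [3.141, -0.0, 1.75]
wrist_force: [-0.5, 0.4, 2.1]
width: 0.0574
finger_force: 30.0
```

```bash
python3 -c "
from h import *
o=sensors.get_obs();print({k:np.round(o[k],3) for k in ('tool_pos','wrist_force','wrist_torque','width','finger_force')})"
```

```text
{'tool_pos': array([0.52 , 0.138, 0.104]), 'wrist_force': array([-0.516,  0.384,  2.105]), 'wrist_torque': array([-0.083,  0.047, -0.045]), 'width': np.float64(0.057), 'finger_force': np.float64(30.0)}
```

{"op": "arm_command", "data": {
  "plan": [
    {"grip": 1, "slide": [0, 0, 0], "spin": -0.6},
    {"grip": 1, "slide": [0, 0, 0], "spin": -0.6},
    {"grip": 1, "slide": [0, 0, 0], "spin": -0.6},
    {"grip": 1, "slide": [0, 0, 0], "spin": -0.6},
    {"grip": 1, "slide": [0, 0, 0], "spin": -0.6},
    {"grip": 1, "slide": [0, 0, 0], "spin": -0.6},
    {"grip": 1, "slide": [0, 0, 0], "spin": -0.6}
  ]
}}

```text
time: 9.62
tool_pos: [0.5194, 0.138, 0.1042]
ee_rot: [-3.14, 0.0, 2.117]
wrist_force: [-2.0, -0.8, 2.2]
width: 0.0571
finger_force: 30.0
```

```bash
python3 -c "
from h import *
o=sensors.get_obs();print({k:np.round(o[k],3) for k in ('tool_pos','ee_rot','wrist_force','wrist_torque','width','finger_force')})"
```

```text
{'tool_pos': array([0.519, 0.138, 0.104]), 'ee_rot': array([-3.14 ,  0.   ,  2.117]), 'wrist_force': array([-2.015, -0.814,  2.205]), 'wrist_torque': array([-0.217,  0.302, -0.268]), 'width': np.float64(0.057), 'finger_force': np.float64(30.001)}
```

{"op": "arm_command", "data": {
  "plan": [
    {"grip": 1, "slide": [0, 0, 0], "spin": -0.6},
    {"grip": 1, "slide": [0, 0, 0], "spin": -0.6},
    {"grip": 1, "slide": [0, 0, 0], "spin": -0.6},
    {"grip": 1, "slide": [0, 0, 0], "spin": -0.6},
    {"grip": 1, "slide": [0, 0, 0], "spin": -0.6},
    {"grip": 1, "slide": [0, 0, 0], "spin": -0.6},
    {"grip": 1, "slide": [0, 0, 0], "spin": -0.6},
    {"grip": 1, "slide": [0, 0, 0], "spin": -0.6},
    {"grip": 1, "slide": [0, 0, 0], "spin": -0.6},
    {"grip": 1, "slide": [0, 0, 0], "spin": -0.6}
  ]
}}

```text
time: 10.88
tool_pos: [0.5193, 0.138, 0.1042]
ee_rot: [-3.14, -0.001, 2.641]
wrist_force: [-2.2, -2.0, 2.8]
width: 0.0575
finger_force: 30.0
```

```bash
python3 -c "
from h import *
o=sensors.get_obs();print({k:np.round(o[k],3) for k in ('tool_pos','ee_rot','wrist_force','wrist_torque','width','finger_force')})"
```

```text
{'tool_pos': array([0.519, 0.138, 0.104]), 'ee_rot': array([-3.140e+00, -1.000e-03,  2.641e+00]), 'wrist_force': array([-2.198, -2.049,  2.791]), 'wrist_torque': array([-0.163,  0.415, -0.268]), 'width': np.float64(0.058), 'finger_force': np.float64(30.001)}
```

{"op": "arm_command", "data": {
  "plan": [
    {"grip": 1, "slide": [0, 0, 0], "spin": -0.6},
    {"grip": 1, "slide": [0, 0, 0], "spin": -0.6},
    {"grip": 1, "slide": [0, 0, 0], "spin": -0.6},
    {"grip": 1, "slide": [0, 0, 0], "spin": -0.6}
  ]
}}

```text
time: 11.38
tool_pos: [0.5193, 0.138, 0.1042]
ee_rot: [-3.141, -0.001, 2.85]
wrist_force: [-1.8, -1.8, 2.2]
width: 0.0573
finger_force: 30.0
```

```bash
python3 -c "
from h import *
o=sensors.get_obs();print({k:np.round(o[k],3) for k in ('tool_pos','ee_rot','wrist_force','wrist_torque','width','finger_force')})"
```

```text
{'tool_pos': array([0.519, 0.138, 0.104]), 'ee_rot': array([-3.141e+00, -1.000e-03,  2.850e+00]), 'wrist_force': array([-1.8  , -1.789,  2.169]), 'wrist_torque': array([-0.115,  0.39 , -0.254]), 'width': np.float64(0.057), 'finger_force': np.float64(30.001)}
```

{"op": "arm_command", "data": {
  "plan": [
    {"grip": 1, "slide": [0, 0, 0], "spin": -0.6},
    {"grip": 1, "slide": [0, 0, 0], "spin": -0.6},
    {"grip": 1, "slide": [0, 0, 0], "spin": -0.6},
    {"grip": 1, "slide": [0, 0, 0], "spin": 0}
  ]
}}

```text
time: 11.88
tool_pos: [0.5193, 0.1381, 0.1042]
ee_rot: [-3.141, -0.001, 3.005]
wrist_force: [-3.0, -1.7, 3.8]
width: 0.0575
finger_force: 30.0
```

```bash
python3 -c "
from h import *
o=sensors.get_obs();print({k:np.round(o[k],3) for k in ('tool_pos','ee_rot','wrist_force','wrist_torque','width','finger_force')})"
```

```text
{'tool_pos': array([0.519, 0.138, 0.104]), 'ee_rot': array([-3.141e+00, -1.000e-03,  3.005e+00]), 'wrist_force': array([-3.018, -1.72 ,  3.828]), 'wrist_torque': array([-0.32 ,  0.562, -0.204]), 'width': np.float64(0.057), 'finger_force': np.float64(30.0)}
```

{"op": "arm_command", "data": {
  "plan": [
    {"grip": 1, "slide": [0, 0, -0.004], "spin": 0},
    {"grip": 1, "slide": [0, 0, -0.004], "spin": 0},
    {"grip": 1, "slide": [0, 0, 0], "spin": 0},
    {"grip": 1, "slide": [0, 0, 0], "spin": 0}
  ]
}}

```text
time: 12.38
tool_pos: [0.5197, 0.1386, 0.1077]
ee_rot: [3.141, -0.001, 3.006]
wrist_force: [-0.7, 0.1, -2.5]
width: 0.0571
finger_force: 30.0
```

```bash
python3 -c "
from h import *
o=sensors.get_obs();print({k:np.round(o[k],3) for k in ('tool_pos','ee_rot','wrist_force','wrist_torque','width','finger_force')})"
```

```text
{'tool_pos': array([0.52 , 0.139, 0.108]), 'ee_rot': array([ 3.141e+00, -1.000e-03,  3.006e+00]), 'wrist_force': array([-0.731,  0.128, -2.463]), 'wrist_torque': array([ 0.014,  0.277, -0.06 ]), 'width': np.float64(0.057), 'finger_force': np.float64(30.0)}
```

{"op": "arm_command", "data": {
  "plan": [
    {"grip": 1, "slide": [0, 0, -0.004], "spin": 0},
    {"grip": 1, "slide": [0, 0, 0], "spin": 0},
    {"grip": 1, "slide": [0, 0, 0], "spin": 0}
  ]
}}

```text
time: 12.75
tool_pos: [0.5199, 0.1384, 0.1102]
ee_rot: [3.142, 0.0, 3.006]
wrist_force: [-2.4, -1.2, -1.1]
width: 0.0571
finger_force: 30.0
```

```bash
python3 - <<'E'
from h import *
for i in range(4):
    im=snapshot("scene"); o=sensors.get_obs();print(o["tool_pos"].round(4),o["wrist_force"].round(2))
save("s3",cv2.resize(im[180:300,260:420],(800,600),interpolation=3))
E
```

```text
[0.5199 0.1384 0.1102] [-1.52  0.66 -0.93]
[0.5199 0.1384 0.1102] [-1.72 -0.19 -0.23]
[0.5199 0.1384 0.1101] [-1.6   0.41 -0.1 ]
[0.5199 0.1384 0.1101] [-1.41 -0.32 -0.25]
```

View pics/s3.png

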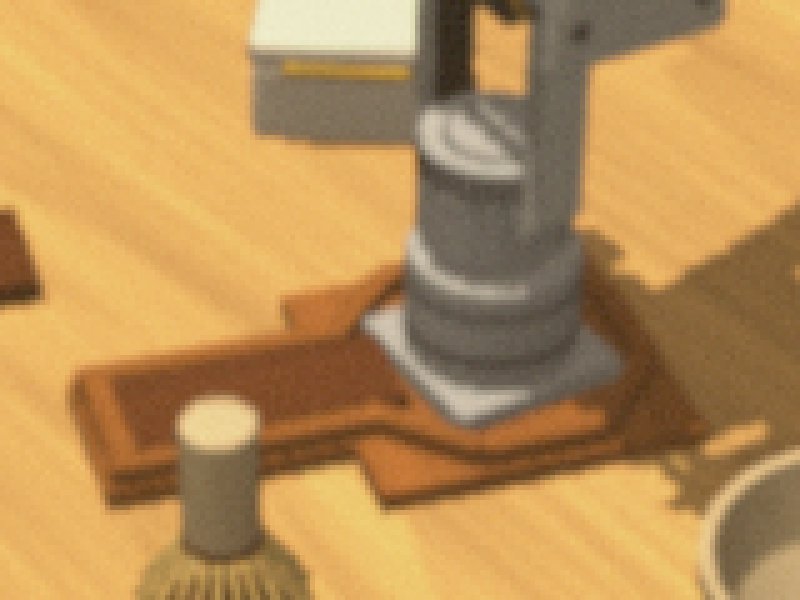

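The cap is rising freely (wrist load is about its own weight), and the caddy is still seated, turned about 0.25 rad against the plate. I'll lift straight up another 34 mm.

{"op": "arm_command", "data": {
  "plan": [
    {"grip": 1, "slide": [0, 0, -0.008], "spin": 0},
    {"grip": 1, "slide": [0, 0, -0.01], "spin": 0},
    {"grip": 1, "slide": [0, 0, -0.01], "spin": 0},
    {"grip": 1, "slide": [0, 0, -0.01], "spin": 0},
    {"grip": 1, "slide": [0, 0, -0.01], "spin": 0},
    {"grip": 1, "slide": [0, 0, -0.01], "spin": 0},
    {"grip": 1, "slide": [0, 0, -0.01], "spin": 0},
    {"grip": 1, "slide": [0, 0, 0], "spin": 0},
    {"grip": 1, "slide": [0, 0, 0], "spin": 0}
  ]
}}

```text
time: 14.08
tool_pos: [0.5198, 0.1384, 0.1438]
ee_rot: [-3.142, -0.0, 3.006]
wrist_force: [0.8, -0.1, -1.1]
width: 0.0575
finger_force: 30.0
```

```bash
python3 - <<'E'
from h import *
for i in range(3):
    im=snapshot("scene"); o=sensors.get_obs();print(o["tool_pos"].round(4),o["ee_rot"].round(3),o["wrist_force"].round(2),o["width"])
save("s4",cv2.resize(im[160:300,250:430],(770,600),interpolation=3))
E
```

```text
[0.5198 0.1384 0.1437] [-3.142 -0.     3.006] [ 0.39 -0.74 -1.01] 0.05735770352715764
[0.5197 0.1384 0.1437] [-3.142e+00 -1.000e-03  3.006e+00] [-0.04  0.18 -1.32] 0.057808407021341636
[0.5197 0.1384 0.1437] [-3.141e+00 -1.000e-03  3.006e+00] [-0.16 -0.01 -0.38] 0.0575098082316735
```

View pics/s4.png

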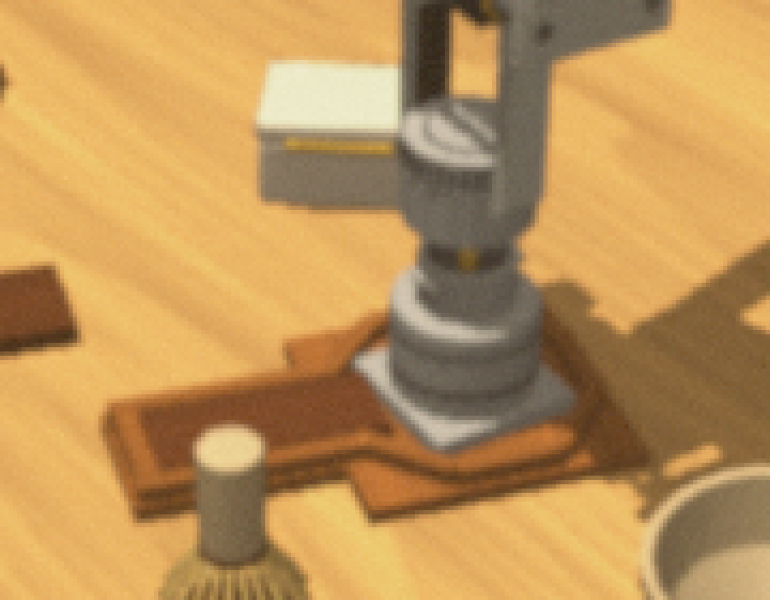

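The cap hangs level about 14 mm above the brass crossbar (crop (468,258)). The caddy is seated and the plate flush, so I'm handing in.

```bash
python3 -c "
from bench import ticket
print(ticket.close_job())"
```

```text
the job is handed in; nothing more can be done
None
```

I pressed the plate level, unscrewed the cap and handed the job in; no verdict came back. At hand-in the cap was held level about 14 mm above the crossbar, with the caddy and plate seated and no sign in the pictures of the bowl, box or whisk stand being disturbed.

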